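Bring the ring under the magnifier and hold it at the click

TASK

Take the magnifier by its black ball knob, swing it round on the column until its arm points straight across the rail, and tip the lens down until it lies level. Then take the brass knob of the stage slide from above and push the slide along its rail towards the magnifier until you feel the spring ball click into its notch, and finish there: still gripping the knob, the slide at rest in the notch. Leave the other things on the bench where they are.

Things in the scene. Friction and masses are not known exactly. Their poses are not given: they have to be found in the camera images.
- stand: inspection stand fixed to the bench: cream base plate 330 x 440 mm, 18 mm thick, with a steel guide rail and a chrome column. Origin on the bench; its x axis points away from the robot across the rail, its y axis runs along the rail, z up. The plate covers x -140 to 190, y -220 to 220 mm; the rail lies at x = -30 mm, its top 42 mm up. The column (25 mm thick, 280 mm tall) stands at x = 140, y = 100 mm
- column (a point): point on the column's axis at the height of the magnifier arm, 210 mm above the bench: the vertical swivel axis passes through it
- swivel (a joint): swivel of the magnifier arm about the column, rad. 0: the arm points from the column straight across the rail (along the stand's -x), wanted; positive: swung round towards the stand's +y. Range -0.6 to 1.2, no stop at 0; stiff, it stays where it is left (friction 0.35 Nm)
- tilt (a joint): tilt of the lens head about the level hinge pin at the arm's end, which lies 100 mm out from the column's axis, 210 mm above the bench, square to the arm, rad. 0: lens level, wanted; positive: the ball knob raised. Range -0.5 to 1.2, no stop at 0; stiff, it stays where it is left (friction 0.42 Nm)
- magnifier_knob (a point): centre of the black ball knob, 24 mm across, on a short thin stem at the free edge of the lens ring, 155 mm from the tilt pin straight out along the head. The ring is cream, 112 mm across, 25 mm thick, its centre 72 mm from the pin. Pinched from above with the fingers either side of the stem, the ball can turn between the fingers while the head tilts
- lens (a point): centre of the lens in the ring
- slide_knob (a point): centre of the upright brass knob at the -y end of the stage slide, a cylinder 20 mm across and 32 mm tall (66 to 98 mm above the bench, its centre at 82 mm) on a 12 mm neck; the slide's plate (54 mm wide) below it has its top 56 mm above the bench
- stage_slide (a joint): travel of the aluminium stage slide (plate 54 x 235 x 12 mm, about 0.45 kg) along the rail, m. 0: at the -y end stop; it grows as the slide moves along the stand's +y towards the magnifier, to the far end stop at 0.165. It drags with 2 to 3 N. The click comes in a different place each time, somewhere between 0.075 and 0.125
- click_ball (a joint): drop of the spring ball under the slide, which runs on a strip in the rail, smooth but for one notch, m: about 0 on the strip, 0.003 fully down in the notch, 1 mm less for each 1 mm off its middle. Over the last 5 mm the slide is drawn in with up to 7 N; going on past takes 9 to 13 N, then it runs free again; it clicks the same coming back
- ring_on_peg (a point): the gold ring with the pink stone on its wooden peg (80 mm tall above the bench to the ring) at the +y end of the slide, 190 mm from the slide knob
- ball_vise: dark engraver's ball vise with two jaw blocks, 116 mm across, 102 mm tall, 2.2 kg; to be left alone. Origin under its middle
- bur_cup: white plastic cup of steel burs, 42 mm across, 64 mm tall; to be left alone. Origin under its middle
- graver: graver with a wooden mushroom handle, lying, 145 mm long, 22 mm thick at the handle; to be left alone. Origin under its middle
- needle_file: needle file with a pink handle, lying, 185 mm long, 13 mm thick; to be left alone. Origin under its middle
- tweezers: steel tweezers, lying flat, 140 mm long, 10 mm high; to be left alone. Origin under its middle
- loupe: dark folding loupe, 75 mm long, 18 mm high; to be left alone. Origin under its middle
- stone_dish: white dish of cut stones standing on the stand's base plate behind the rail, 68 mm across, 14 mm high; to be left alone. Origin under its middle
- bur_block: white block with four brass pins standing on the stand's base plate in front of the rail, 36 mm square, 42 mm high; to be left alone. Origin under its middle

How it is judged:
On the way, in this order (a step that is already met when the one before it is completed fails the run):
1. the magnifier is swung square across the rail and its lens is level (value of joint swivel between -0.12 and 0.12 rad and value of joint tilt between -0.12 and 0.12 rad), for 0.3 s.
2. the slide is clicked into its notch with the knob in the fingers (value of joint click_ball above 0.0014 m and contact force between the fingers and stage_slide above 5 N and distance between the grasp point and slide_knob below 0.03 m), for 0.3 s.
At the end, for the whole second after the job is handed in: The magnifier arm points straight across the rail and the lens is level, each within 0.12 rad (7 degrees); the slide's ball is down in the notch (slide within 1.5 mm of the notch's middle) with the slide at rest, and the fingers still grip the brass knob (all of step 1 and all of step 2 and velocity of joint stage_slide between -0.005 and 0.005 m/s); the arm keeps its last pose, push and grip.
It fails at once if one of the other things on the bench or the stand is pushed more than 20 mm (distance of any of ball_vise, bur_cup, graver, needle_file, tweezers, loupe, stone_dish, bur_block from where it was at the start of the episode above 0.02 m).
It also fails if it takes over 54 s, if anything falls off the work surface, if the arm or the gripper's body presses on something with over 40 N, if the wrist force passes 120 N, or if a joint passes its speed limit or range.

ROBOT

A 6-joint arm with a two-finger parallel gripper is mounted at the origin on the work surface. World frame = base frame: x ahead of the robot, y to its left, z up, the work surface at z = 0. Lengths are in m, angles in rad, forces in N, time in s.
With the tool pointing down it reaches from about 0.25 to 0.8 m from the base axis. Payload 3.9 kg.
Tool frame: the origin (TCP) lies on the centre line of the jaws, within the pads' length; the fingertips stand 25 mm ahead of it and the grasp point (between the pads) lies 6 mm ahead of it (arm.finger_overhang is the z of the fingertips in the tool frame, in m); z points along the fingers, y is the line along which they close (so a half turn about z gives the same grasp; the last joint's range is limited). The gripper opens to 85 mm and grips with 20 to 120 N. Pads are 22 mm wide; open, the fingers measure 114 mm over their backs; the gripper's body (76 mm by 85 mm) begins 54 mm behind the grasp point. The pads swing forward as they close: fully open they stand 13 mm farther back than shut.
Start: joints at [-1.101, 0.26, -0.138, 1.173, 0, 1.571], TCP at [0.238, -0.468, 0.256] pointing down, gripper open.
Joint ranges: [-2.78, 2.78], [-0.83, 1.72], [-1.28, 1.37], [-1.9, 2.12], [-1.57, 1.48], [-3.14, 3.14]. Speed limits (rad/s): [2.57, 2.57, 3.14, 3.14, 3.14, 3.14].

INTERFACE

Orientations are given as a unit quaternion [x, y, z, w].
In Python, from workcell import arm, eyes, close_job gives the robot as it stands.
- The arm moves only by the shell command python3 -m handwheel 'ROWS' [FORCE]. ROWS is JSON, one flat list of numbers, 7 for each row, row after row: the opening, from -1 (shut) to 1 (fully open), then the shift along the tool's x, y, z normalised to -1 to 1, where 1 is 300 mm, then the turn, a rotation vector about the tool's x, y, z normalised to -1 to 1, where 1 is 60 degrees. In form: [gripper, dx, dy, dz, ax, ay, az, gripper, dx, dy, dz, ax, ay, az, ...]. A call has exactly 5 rows; each row shifts and turns the commanded pose from where the row before left it, along the tool's axes as they then stand; what a row does not reach is not made up. A row lasts 1/10 s, in which the tool goes at most 50 mm and 8.59 degrees, less where a joint would pass 70% of its speed; a pose out of reach is approached as far as the arm can. A call with a number of a shift or a turn outside -1 to 1 is refused whole. A call with a gripper value outside its range is refused whole. The fingers move at their own pace and stop on an object; FORCE is the grip in N (left out, the last holds). Time passes only in rows, so rows that do not move let the fingers close, or fill a call up. It gives the time, the measured TCP pose, the force, the opening and the grip force at its end, in the units of the state.
- arm.get_state(): the state, without advancing time (a new reading comes with each control period).
- eyes.snapshot(name): name is "scene" or "top"; returns the picture (384x512x3 uint8, blue, green, red); there is no depth.
- eyes.camera_model(name): a dict with "mtx" (3x3 intrinsics, pixels), "R" (3x3) and "t" (3): a world point X has camera coordinates R X + t. Camera axes: x right, y down, z forward; pixel columns grow to the right and rows downward; lengths in m; the calibration is good to about 2 mm. A picture is of the moment at which its call begins. camera_model takes no time and is no camera call.
- close_job(): hands the job in; it is judged then, once.
The state is a dict: "time_s": time; "joints": joint angles; "dq": joint speeds; "tau": joint torques, N m; "tcp_pos": TCP position; "orientation": TCP orientation; "ft_force": force on the tool from outside, world axes, zero at the start; "moment": the same for the moment, N m; "grip_width": opening from 0.0 (shut) to 1.0 (fully open); "finger_force": force on a finger pad.
Only numpy, scipy, OpenCV 4.12 (cv2) and the standard library are available. Lean on these libraries where they do the work, as an engineer would, in place of code of your own. Each camera call takes 0.05 s, during which the arm holds its last target. There are 200 camera calls.

## Working session

There is one attempt and no reset: what is moved stays moved. The work goes in short steps, Python scripts to look and compute and a shell command to move; the robot and the scene stay as the last step left them, time stands still between calls to the robot, and variables do not carry over. Pictures are saved under pics/ and viewed, at most 10 in all, crops included, and the job is handed in when it is done.

```bash
mkdir -p pics
python3 - <<'E'
from workcell import arm, eyes
import cv2,numpy as np
for n in("scene","top"):
    cv2.imwrite(f"pics/{n}0.png",eyes.snapshot(n)); m=eyes.camera_model(n); print(n,np.round(m["mtx"],1).tolist(),np.round(m["R"],4).tolist(),np.round(m["t"],4).tolist())
s=arm.get_state(); print(s)
E
```

```text
scene [[491.6, 0.0, 262.5], [0.0, 491.6, 192.6], [0.0, 0.0, 1.0]] [[-0.6166, 0.7872, -0.0127], [0.5289, 0.4022, -0.7474], [-0.5832, -0.4676, -0.6643]] [0.3028, -0.1617, 1.9604]
top [[413.7, 0.0, 259.0], [0.0, 413.7, 188.1], [0.0, 0.0, 1.0]] [[0.0072, -0.9999, 0.0136], [-0.9897, -0.0091, -0.1426], [0.1427, -0.0125, -0.9897]] [-0.0078, 0.5285, 1.2864]
{'time_s': 0.1, 'joints': array([-1.10101097e+00,  2.60643213e-01, -1.39271067e-01,  1.17270799e+00,
       -1.80199008e-05,  1.57083007e+00]), 'dq': array([1.42230832e-03, 5.67087826e-05, 2.32513821e-03, 1.33878780e-03,
       4.95942290e-04, 5.59716537e-04]), 'tau': array([ 8.65378461e-04, -4.06508446e+01,  2.54527831e+01,  1.01109108e-02,
        1.37191264e-04,  1.80828835e-06]), 'tcp_pos': array([ 0.23739473, -0.46760413,  0.25552333]), 'orientation': array([ 9.72542844e-01,  2.32722117e-01, -2.21260700e-04, -8.85797925e-04]), 'ft_force': array([-0.30277569,  0.03499949, -0.08509913]), 'moment': array([-0.02766937,  0.01364298, -0.00889775]), 'finger_force': 0.0, 'grip_width': 1.0031081753953586}
```

View pics/scene0.png

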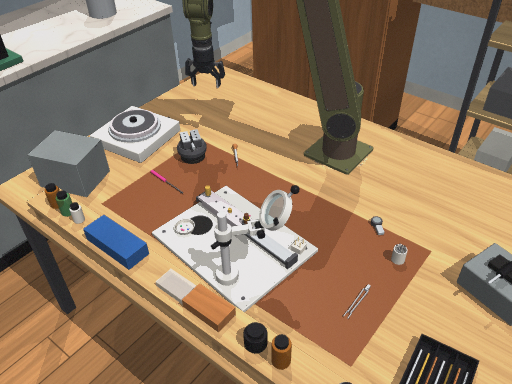

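View pics/top0.png

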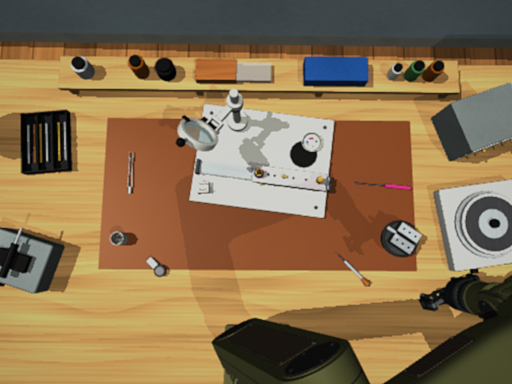

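The scene view shows the magnifier's black knob near (295,189), the lens ring at (276,210) and the brass knob near (207,190). In the top view the black knob is at (181,142), the column top at (235,95), the brass knob at about (322,181), and the plate corners at about (204,105), (334,121), (324,217) and (190,202).

```bash
cat > h.py <<'E'
from workcell import arm, eyes
import cv2,numpy as np
C={n:eyes.camera_model(n) for n in("scene","top")}
def ray(n,p):
    m=C[n];R=np.array(m["R"]);t=np.array(m["t"]);d=R.T@np.linalg.solve(np.array(m["mtx"]),[p[0],p[1],1.]);return -R.T@t,d/np.linalg.norm(d)
def plane(n,p,z):
    o,d=ray(n,p);return o+d*(z-o[2])/d[2]
def tri(a,b):
    o1,d1=ray("scene",a);o2,d2=ray("top",b)
    s=np.linalg.lstsq(np.c_[d1,-d2],o2-o1,rcond=None)[0];p,q=o1+s[0]*d1,o2+s[1]*d2
    return (p+q)/2,np.linalg.norm(p-q)
def proj(n,X):
    m=C[n];c=np.array(m["R"])@X+np.array(m["t"]);u=np.array(m["mtx"])@c;return u[:2]/u[2]
def blob(n,im,lo,hi,c,r,hsv=True):
    """centroid of the colour-masked pixels near c"""
    a=cv2.cvtColor(im,cv2.COLOR_BGR2HSV) if hsv else im
    m=cv2.inRange(a,np.array(lo),np.array(hi));k=np.zeros_like(m);cv2.circle(k,tuple(int(v) for v in c),r,255,-1);m&=k
    nn,l,s,ce=cv2.connectedComponentsWithStats(m)
    if nn<2:return None
    i=1+np.argmax(s[1:,4]);return ce[i],s[i,:].tolist()
E
python3 - <<'E'
from h import *
t=cv2.imread("pics/top0.png");s=cv2.imread("pics/scene0.png")
# plate: low saturation bright
hs=cv2.cvtColor(t,cv2.COLOR_BGR2HSV)
m=cv2.inRange(hs,np.array([0,0,90]),np.array([180,70,255]));m[:100]=0;m[225:]=0;m[:,:185]=0;m[:,345:]=0
cn=max(cv2.findContours(m,0,2)[0],key=cv2.contourArea);r=cv2.minAreaRect(cn);print("plate rect",r)
P=[plane("top",p,.018) for p in cv2.boxPoints(r)];print(np.round(P,4).tolist(),[np.linalg.norm(P[i]-P[i-1]).round(3) for i in range(4)])
kb=blob("top",t,[0,0,0],[180,255,60],(181,142),7);ks=blob("scene",s,[0,0,0],[180,255,60],(295,189),8);print(kb,ks)
print("magknob",tri(ks[0],kb[0]))
bt=blob("top",t,[15,110,80],[35,255,255],(322,181),9);bs=blob("scene",s,[15,110,80],[35,255,255],(207,190),9);print(bt,bs)
if bt and bs:print("brass",tri(bs[0],bt[0]))
a=cv2.resize(t[85:225,165:345],None,fx=4,fy=4,interpolation=2)[:,:720]
b=cv2.resize(s[165:305,150:325],None,fx=4,fy=4,interpolation=2)
cv2.imwrite("pics/c1.png",a);cv2.imwrite("pics/c2.png",b)
E
```

```text
plate rect ((256.6180725097656, 155.58938598632812), (150.16949462890625, 106.49784088134766), 7.386042594909668)
[[0.4941, 0.2662, 0.018], [0.8508, 0.2333, 0.018], [0.7895, -0.2661, 0.018], [0.4357, -0.2147, 0.018]] [np.float64(0.484), np.float64(0.358), np.float64(0.503), np.float64(0.358)]
(array([180.46774194, 141.90322581]), [176, 138, 10, 9, 62]) (array([294.44444444, 189.37037037]), [291, 186, 8, 8, 54])
magknob (array([0.60249532, 0.19944898, 0.32851917]), np.float64(0.00020684979986396033))
(array([319.3125, 179.4375]), [316, 177, 7, 6, 32]) (array([207.53571429, 189.91071429]), [205, 185, 6, 11, 56])
brass (array([ 0.55067643, -0.18994065,  0.08315969]), np.float64(0.00034630629016561343))
```

View pics/c1.png

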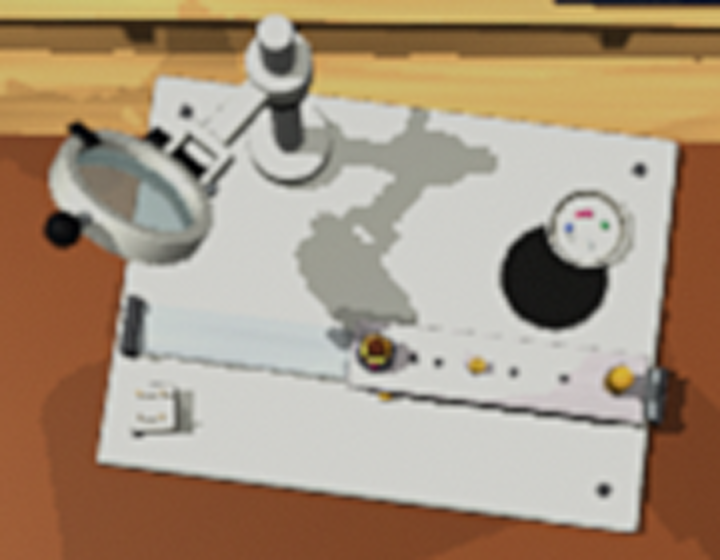

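View pics/c2.png

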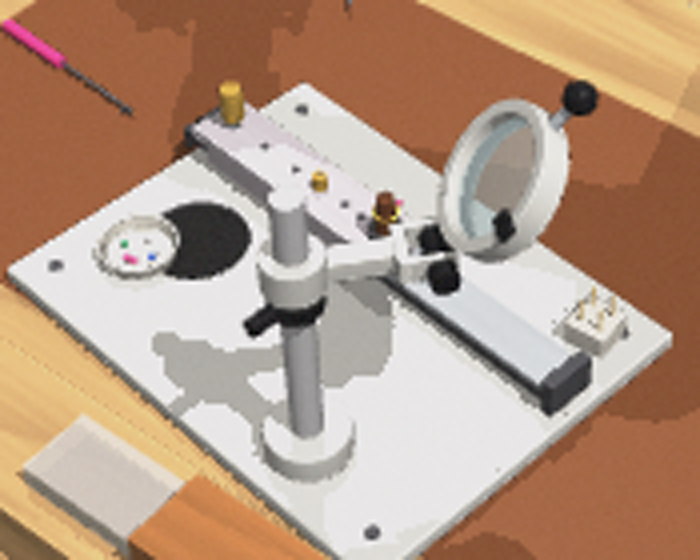

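The crops give the plate's corners at about (204.5,104), (334.8,120.5), (324.8,218) and (189.5,200.5) in the top view. Lens tipped up about 50°, arm swung towards +y (image left). Now for the stand frame.

```bash
cat > st.py <<'E'
from h import *
pc=[(204.5,104),(334.8,120.5),(324.8,218),(189.5,200.5)]
L=np.array([[190,220],[190,-220],[-140,-220],[-140,220]])/1000.
W=np.array([plane("top",p,.018)[:2] for p in pc])
H=(L-L.mean(0)).T@(W-W.mean(0));yaw=np.arctan2(H[0,1]-H[1,0],H[0,0]+H[1,1])
R2=np.array([[np.cos(yaw),-np.sin(yaw)],[np.sin(yaw),np.cos(yaw)]]);O=W.mean(0)-R2@L.mean(0)
def s2w(x,y):return O+R2@np.array([x,y])
def w2s(p):return R2.T@(np.array(p)[:2]-O)
E
python3 - <<'E'
from st import *
print("O",O,"yaw",yaw,"res",(np.array([s2w(*l) for l in L])-W).round(4).tolist())
k=np.array([0.6025,.1994,.3285]);b=np.array([.5507,-.1899]);c=s2w(.14,.1)
print("knob st",w2s(k),"brass st",w2s(b),"col w",c)
v=w2s(k)-[.14,.1];r=np.hypot(*v);print("r",r,"tilt z",np.arcsin((k[2]-.21)/.155),"tilt r",np.arccos((r-.1)/.155),"swivel",np.arctan2(v[1],-v[0]))
print("col top proj",proj("top",np.r_[c,.28]),proj("scene",np.r_[c,.28]))
print("target knob",s2w(.14-.255,.1))
E
```

```text
O [ 0.60007806 -0.01471215] yaw -0.11980005952384315 res [[0.0015, 0.0006], [0.0009, -0.0008], [-0.0011, 0.0002], [-0.0014, 0.0001]]
knob st [-0.02318475  0.21286697] brass st [-0.0280868  -0.17983356] col w [0.75102599 0.06783919]
r 0.19841425395846088 tilt z 0.870290348198974 tilt r 0.8828775487069173 swivel 0.6051008840281646
col top proj [234.37416946  93.35328848] [220.92575727 212.70296274]
target knob [0.49785369 0.09831518]
```

The numbers agree: swivel is about +0.605 and tilt about +0.875, and both knobs match their given heights. I'll write a small planner that prints rows, then move above the knob.

```bash
cat > plan.py <<'E'
from st import *
from scipy.spatial.transform import Rotation as Ro
COL=s2w(.14,.1)
def cur():
    s=arm.get_state();M=Ro.from_quat(s["orientation"]).as_matrix();return np.r_[s["tcp_pos"],np.arctan2(M[1,0],M[0,0])]
def rows(pts):
    """world shifts between poses [x,y,z,psi] -> rows in tool axes, normalised"""
    out=[]
    for a,b in zip(pts[:-1],pts[1:]):
        d=b-a;c,s=np.cos(a[3]),np.sin(a[3]);out.append(np.r_[[d[0]*c+d[1]*s,d[0]*s-d[1]*c,-d[2]],[0,0]]/.3)
        out[-1]=np.r_[out[-1],-d[3]/(np.pi/3)]
    for r in out:print(np.round(r,3).tolist())
def line(a,b,n):return [a+(b-a)*i/n for i in range(n+1)]
def pose(sw,ti,dr=0,dz=0,yo=np.pi/2,col=COL):
    """TCP pose with the grasp point on the magnifier ball"""
    r=.1+.155*np.cos(ti)+dr;a=np.pi-sw+yaw
    return np.array([*(col+r*np.array([np.cos(a),np.sin(a)])),.21+.155*np.sin(ti)+.006+dz,a-np.pi/2+yo-np.pi/2+np.pi/2])
E
python3 - <<'E'
from plan import *
a=cur();b=pose(.605,.875,dr=.003);b[2]=.40;print(np.round(a,4),np.round(b,4))
rows(line(a,b,20))
E
```

```text
[ 0.2374 -0.4676  0.2555  0.4698] [0.5995 0.202  0.4    2.4168]
[0.104, -0.072, -0.024, 0.0, 0.0, -0.093]
[0.111, -0.062, -0.024, 0.0, 0.0, -0.093]
[0.116, -0.051, -0.024, 0.0, 0.0, -0.093]
[0.121, -0.039, -0.024, 0.0, 0.0, -0.093]
[0.124, -0.027, -0.024, 0.0, 0.0, -0.093]
[0.126, -0.015, -0.024, 0.0, 0.0, -0.093]
[0.127, -0.003, -0.024, 0.0, 0.0, -0.093]
[0.127, 0.01, -0.024, 0.0, 0.0, -0.093]
[0.125, 0.022, -0.024, 0.0, 0.0, -0.093]
[0.122, 0.034, -0.024, 0.0, 0.0, -0.093]
[0.118, 0.046, -0.024, 0.0, 0.0, -0.093]
[0.113, 0.057, -0.024, 0.0, 0.0, -0.093]
[0.107, 0.068, -0.024, 0.0, 0.0, -0.093]
[0.1, 0.078, -0.024, 0.0, 0.0, -0.093]
[0.092, 0.087, -0.024, 0.0, 0.0, -0.093]
[0.083, 0.096, -0.024, 0.0, 0.0, -0.093]
[0.074, 0.103, -0.024, 0.0, 0.0, -0.093]
[0.063, 0.11, -0.024, 0.0, 0.0, -0.093]
[0.052, 0.116, -0.024, 0.0, 0.0, -0.093]
[0.041, 0.12, -0.024, 0.0, 0.0, -0.093]
```

```bash
python3 -m handwheel '[1,0.104,-0.072,-0.024,0,0,-0.093, 1,0.111,-0.062,-0.024,0,0,-0.093, 1,0.116,-0.051,-0.024,0,0,-0.093, 1,0.121,-0.039,-0.024,0,0,-0.093, 1,0.124,-0.027,-0.024,0,0,-0.093]'
python3 -m handwheel '[1,0.126,-0.015,-0.024,0,0,-0.093, 1,0.127,-0.003,-0.024,0,0,-0.093, 1,0.127,0.010,-0.024,0,0,-0.093, 1,0.125,0.022,-0.024,0,0,-0.093, 1,0.122,0.034,-0.024,0,0,-0.093]'
python3 -m handwheel '[1,0.118,0.046,-0.024,0,0,-0.093, 1,0.113,0.057,-0.024,0,0,-0.093, 1,0.107,0.068,-0.024,0,0,-0.093, 1,0.100,0.078,-0.024,0,0,-0.093, 1,0.092,0.087,-0.024,0,0,-0.093]'
python3 -m handwheel '[1,0.083,0.096,-0.024,0,0,-0.093, 1,0.074,0.103,-0.024,0,0,-0.093, 1,0.063,0.110,-0.024,0,0,-0.093, 1,0.052,0.116,-0.024,0,0,-0.093, 1,0.041,0.120,-0.024,0,0,-0.093]'
python3 -m handwheel '[1,0,0,0,0,0,0, 1,0,0,0,0,0,0, 1,0,0,0,0,0,0, 1,0,0,0,0,0,0, 1,0,0,0,0,0,0]'
python3 - <<'E'
from plan import *
a=cur();b=pose(.605,.875,dr=.003,dz=.002);k=np.array([.6025,.1994,.3285]);u=np.array([np.cos(b[3]),np.sin(b[3])])
b[:2]=k[:2]+.003*u;print(a.round(4),b.round(4));rows(line(a,b,4))
E
```

```text
time_s: 0.6
tcp_pos: [0.3283, -0.2991, 0.2922]
orientation: [0.887, 0.462, -0.0, -0.0]
ft_force: [0.6, -0.4, -0.2]
grip_width: 0.998
finger_force: 0.0
time_s: 1.1
tcp_pos: [0.4189, -0.1316, 0.3283]
orientation: [0.749, 0.662, -0.0, -0.0]
ft_force: [1.1, -0.5, -0.7]
grip_width: 0.999
finger_force: 0.0
time_s: 1.6
tcp_pos: [0.5097, 0.0354, 0.3642]
orientation: [0.567, 0.823, -0.0, -0.0]
ft_force: [1.4, -0.4, -0.7]
grip_width: 1.002
finger_force: 0.0
time_s: 2.1
tcp_pos: [0.6001, 0.2028, 0.4001]
orientation: [0.352, 0.936, -0.0, -0.0]
ft_force: [0.7, -0.9, 1.1]
grip_width: 1.001
finger_force: 0.0
time_s: 2.6
tcp_pos: [0.5993, 0.2002, 0.4008]
orientation: [0.355, 0.935, 0.0, 0.0]
ft_force: [0.3, -0.2, -0.7]
grip_width: 1.003
finger_force: 0.0
[0.5993 0.2002 0.4008 2.416 ] [0.6003 0.2014 0.337  2.4168]
[0.0, 0.001, 0.053, 0.0, 0.0, -0.0]
[0.0, 0.001, 0.053, 0.0, 0.0, -0.0]
[0.0, 0.001, 0.053, 0.0, 0.0, -0.0]
[0.0, 0.001, 0.053, 0.0, 0.0, -0.0]
```

```bash
python3 -m handwheel '[1,0,0.001,0.054,0,0,0, 1,0,0.001,0.054,0,0,0, 1,0,0.001,0.054,0,0,0, 1,0,0.001,0.054,0,0,0, 1,0,0,0,0,0,0]' 40
python3 -m handwheel '[-0.3,0,0,0,0,0,0, -0.3,0,0,0,0,0,0, -1,0,0,0,0,0,0, -1,0,0,0,0,0,0, -1,0,0,0,0,0,0]'
python3 -m handwheel '[-1,0,0,0,0,0,0, -1,0,0,0,0,0,0, -1,0,0,0,0,0,0, -1,0,0,0,0,0,0, -1,0,0,0,0,0,0]'
python3 - <<'E'
from plan import *
cv2.imwrite("pics/g1.png",cv2.resize(eyes.snapshot("scene")[100:300,180:380],None,fx=3,fy=3,interpolation=2))
a=cur();print(a.round(4))
E
```

```text
time_s: 3.1
tcp_pos: [0.5992, 0.2012, 0.3335]
orientation: [0.355, 0.935, -0.001, -0.002]
ft_force: [-0.3, -1.3, 0.4]
grip_width: 0.997
finger_force: 0.0
time_s: 3.6
tcp_pos: [0.6008, 0.2025, 0.3364]
orientation: [0.354, 0.935, 0.001, 0.0]
ft_force: [-0.8, -0.2, 2.9]
grip_width: 0.251
finger_force: 39.0
time_s: 4.1
tcp_pos: [0.6005, 0.2027, 0.336]
orientation: [0.354, 0.935, 0.001, 0.0]
ft_force: [-0.5, 2.1, 4.6]
grip_width: 0.252
finger_force: 39.1
[0.6005 0.2027 0.336  2.4179]
```

View pics/g1.png

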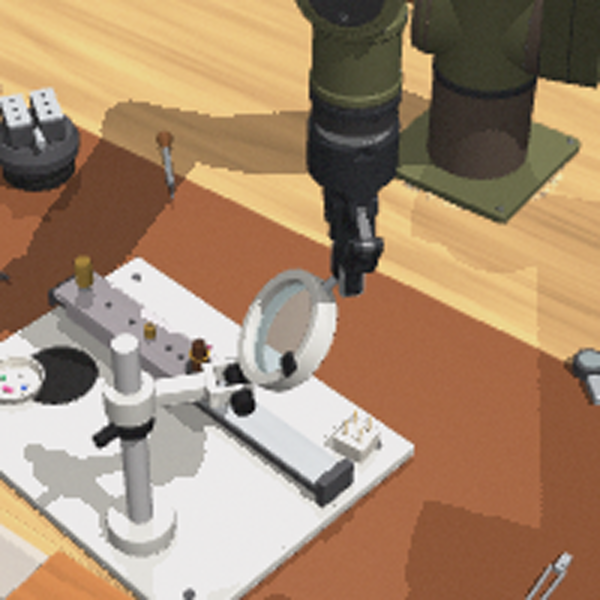

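The knob is held at 39 N with the fingers either side of the stem. Next I'll swing it about the column, then take the tilt arc.

```bash
cat >> plan.py <<'E'
def swing(a,d,n):
    o=[]
    for i in range(n+1):
        q=d*i/n;v=a[:2]-COL;c,s=np.cos(q),np.sin(q);o.append(np.array([*(COL+[c*v[0]-s*v[1],s*v[0]+c*v[1]]),a[2],a[3]+q]))
    return o
E
python3 - <<'E'
from plan import *
a=cur();v=a[:2]-COL;print("swivel now",np.pi+yaw-np.arctan2(v[1],v[0]),"by psi",np.pi+yaw-a[3],"r",np.hypot(*v))
rows(swing(a,.605,10)[:3])
E
```

```text
swivel now 0.6107767039846972 by psi 0.6039401486254268 r 0.20209770372750954
[-0.001, -0.041, -0.0, 0.0, 0.0, -0.058]
[-0.001, -0.041, -0.0, 0.0, 0.0, -0.058]
```

```bash
python3 -m handwheel '[-1,-0.001,-0.041,0,0,0,-0.058, -1,-0.001,-0.041,0,0,0,-0.058, -1,-0.001,-0.041,0,0,0,-0.058, -1,-0.001,-0.041,0,0,0,-0.058, -1,-0.001,-0.041,0,0,0,-0.058]'
python3 -m handwheel '[-1,-0.001,-0.041,0,0,0,-0.058, -1,-0.001,-0.041,0,0,0,-0.058, -1,-0.001,-0.041,0,0,0,-0.058, -1,-0.001,-0.041,0,0,0,-0.058, -1,-0.001,-0.041,0,0,0,-0.058]'
python3 -m handwheel '[-1,0,0,0,0,0,0, -1,0,0,0,0,0,0, -1,0,0,0,0,0,0, -1,0,0,0,0,0,0, -1,0,0,0,0,0,0]'
python3 - <<'E'
from plan import *
a=cur();v=a[:2]-COL;r=np.hypot(*v);print(a.round(4),"swivel",np.pi+yaw-np.arctan2(v[1],v[0]),"r",r)
# tilt arc: ball tilt .875->0, shift relative
t=np.linspace(.875,0,16);P=[]
for q in t:
    dr=.155*(np.cos(q)-np.cos(.875));dz=.155*(np.sin(q)-np.sin(.875));P.append(np.r_[a[:2]+v/r*dr,a[2]+dz,a[3]])
rows(P)
E
```

```text
time_s: 4.65
tcp_pos: [0.5676, 0.1509, 0.3353]
orientation: [0.207, 0.978, 0.0, 0.001]
ft_force: [2.6, 0.4, 0.3]
grip_width: 0.252
finger_force: 39.0
time_s: 5.15
tcp_pos: [0.5519, 0.0916, 0.3347]
orientation: [0.057, 0.998, 0.0, 0.001]
ft_force: [6.2, 1.5, -2.8]
grip_width: 0.253
finger_force: 39.2
time_s: 5.65
tcp_pos: [0.5517, 0.0914, 0.3346]
orientation: [0.059, 0.998, -0.001, 0.001]
ft_force: [5.1, -1.9, -3.0]
grip_width: 0.249
finger_force: 39.5
[0.5517 0.0914 0.3346 3.0242] swivel -0.002266611484276204 r 0.20067293321447507
[0.023, 0.0, 0.02, 0.0, 0.0, -0.0]
[0.021, 0.0, 0.021, 0.0, 0.0, -0.0]
[0.02, 0.0, 0.022, 0.0, 0.0, -0.0]
[0.019, 0.0, 0.024, 0.0, 0.0, -0.0]
[0.017, 0.0, 0.025, 0.0, 0.0, -0.0]
[0.016, 0.0, 0.026, 0.0, 0.0, -0.0]
[0.014, 0.0, 0.027, 0.0, 0.0, -0.0]
[0.013, 0.0, 0.027, 0.0, 0.0, -0.0]
[0.011, 0.0, 0.028, 0.0, 0.0, -0.0]
[0.01, 0.0, 0.029, 0.0, 0.0, -0.0]
[0.008, 0.0, 0.029, 0.0, 0.0, -0.0]
[0.006, 0.0, 0.03, 0.0, 0.0, -0.0]
[0.004, 0.0, 0.03, 0.0, 0.0, -0.0]
[0.003, 0.0, 0.03, 0.0, 0.0, -0.0]
[0.001, 0.0, 0.03, 0.0, 0.0, -0.0]
```

```bash
python3 -m handwheel '[-1,0.023,0,0.020,0,0,0, -1,0.021,0,0.021,0,0,0, -1,0.020,0,0.022,0,0,0, -1,0.019,0,0.024,0,0,0, -1,0.017,0,0.025,0,0,0]'
python3 -m handwheel '[-1,0.016,0,0.026,0,0,0, -1,0.014,0,0.027,0,0,0, -1,0.013,0,0.027,0,0,0, -1,0.011,0,0.028,0,0,0, -1,0.010,0,0.029,0,0,0]'
python3 -m handwheel '[-1,0.008,0,0.029,0,0,0, -1,0.006,0,0.030,0,0,0, -1,0.004,0,0.030,0,0,0, -1,0.003,0,0.030,0,0,0, -1,0.001,0,0.030,0,0,0]'
python3 -m handwheel '[-1,0,0,0,0,0,0, -1,0,0,0,0,0,0, -1,0,0,0,0,0,0, -1,0,0,0,0,0,0, -1,0,0,0,0,0,0]'
python3 - <<'E'
from plan import *
a=cur();v=a[:2]-COL;r=np.hypot(*v);print(a.round(4),"swivel",np.pi+yaw-np.arctan2(v[1],v[0]),"r",r)
cv2.imwrite("pics/g2.png",cv2.resize(eyes.snapshot("scene")[120:320,180:380],None,fx=3,fy=3,interpolation=2))
E
```

```text
time_s: 6.15
tcp_pos: [0.5214, 0.0951, 0.3017]
orientation: [0.059, 0.998, -0.001, 0.001]
ft_force: [3.3, -1.8, -0.1]
grip_width: 0.248
finger_force: 39.9
time_s: 6.65
tcp_pos: [0.5005, 0.0978, 0.26]
orientation: [0.058, 0.998, -0.0, -0.001]
ft_force: [-0.5, -2.1, 2.5]
grip_width: 0.25
finger_force: 41.1
time_s: 7.15
tcp_pos: [0.4944, 0.0985, 0.2151]
orientation: [0.058, 0.998, -0.0, -0.001]
ft_force: [-3.3, -0.8, 3.4]
grip_width: 0.255
finger_force: 42.5
time_s: 7.65
tcp_pos: [0.4946, 0.0984, 0.2159]
orientation: [0.058, 0.998, -0.0, -0.001]
ft_force: [-2.9, 0.1, -3.5]
grip_width: 0.255
finger_force: 42.2
[0.4946 0.0984 0.2159 3.025 ] swivel -0.0010781117575011656 r 0.2582472942520659
```

View pics/g2.png

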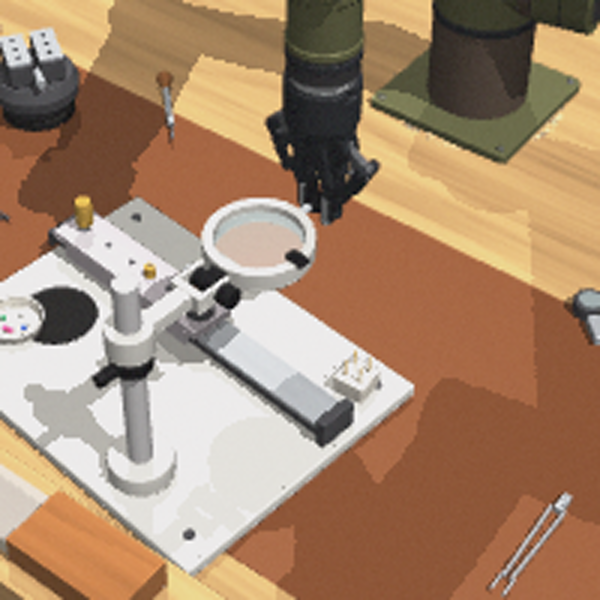

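The lens lies level and the arm points across the rail. Next I'll release, lift and check where the ball is.

```bash
python3 -m handwheel '[0.6,0,0,0,0,0,0, 0.6,0,0,0,0,0,0, 0.6,0,0,0,0,0,0, 0.6,0,0,0,0,0,0, 0.6,0,0,0,0,0,0]'
python3 -m handwheel '[0.6,0,0,-0.06,0,0,0, 0.6,0,0,-0.1,0,0,0, 0.6,0,0,-0.1,0,0,0, 0.6,0,0,0,0,0,0, 0.6,0,0,0,0,0,0]'
python3 - <<'E'
from plan import *
s=eyes.snapshot("scene");X=np.r_[s2w(-.115,.1),.21];p=proj("scene",X)
ks=blob("scene",s,[0,0,0],[180,255,60],p,9);print(p,ks)
# intersect view ray with sphere-free check: deviation in px; sensitivity per 0.1 rad tilt / swivel
print(proj("scene",X+[0,0,.0155])-p, proj("scene",np.r_[pose(.1,0)[:2],.21])-p)
cv2.imwrite("pics/g3.png",cv2.resize(s[120:320,180:380],None,fx=3,fy=3,interpolation=2))
# approach plan to slide knob
k=s2w(-.030,-.1798);k2=np.array([.5507,-.1899]);print("knob",k,k2)
a=cur();b=np.array([*k2,.2,yaw+np.pi]);print(a.round(4),b.round(4))
E
```

```text
time_s: 8.2
tcp_pos: [0.4953, 0.0985, 0.2164]
orientation: [0.058, 0.998, 0.0, 0.0]
ft_force: [0.1, 0.4, -0.2]
grip_width: 0.799
finger_force: 0.0
time_s: 8.7
tcp_pos: [0.4956, 0.0986, 0.2947]
orientation: [0.058, 0.998, 0.0, 0.001]
ft_force: [-1.0, 0.5, 0.1]
grip_width: 0.8
finger_force: 0.0
[285.8901326  187.30978636] (array([285.26315789, 186.52631579]), [282, 183, 7, 8, 38])
[ 0.09747274 -3.89912242] [5.9503697  4.08838465]
knob [ 0.54880452 -0.18963803] [ 0.5507 -0.1899]
[0.4949 0.0984 0.2937 3.025 ] [ 0.5507 -0.1899  0.2     3.0218]
```

View pics/g3.png

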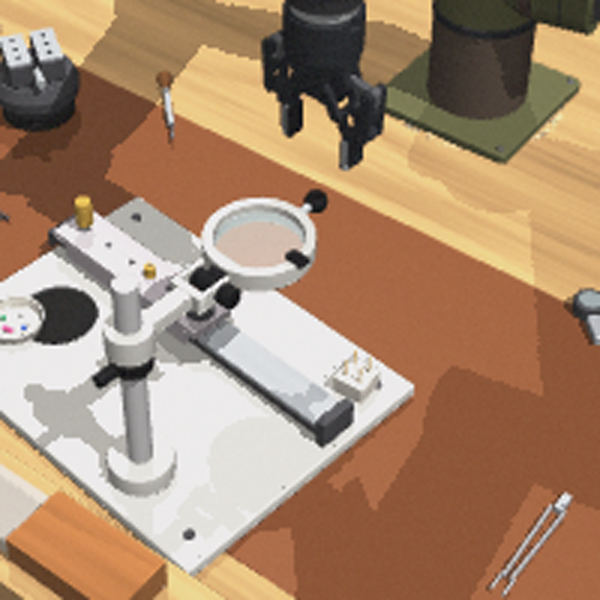

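Ball at (285.3,186.5) against the predicted (285.9,187.3), so swivel and tilt are both within about 0.02 rad. Now the slide knob.

Run:
```python
from plan import *
print(arm.get_state()["joints"].round(3))
a=cur();b=np.array([.5497,-.1898,.2937,yaw+np.pi]);c=b.copy();c[2]=.15;rows(line(a,b,8)[:2]);rows(line(b,c,4)[:2])
```

```text
[ 0.196  0.212 -0.105  1.254  0.     0.313]
[-0.037, -0.117, 0.0, 0.0, 0.0, 0.0]
[0.0, 0.0, 0.12, 0.0, 0.0, -0.0]
```

```bash
python3 -m handwheel '[0.4,-0.037,-0.117,0,0,0,0, 0.4,-0.037,-0.117,0,0,0,0, 0.4,-0.037,-0.117,0,0,0,0, 0.4,-0.037,-0.117,0,0,0,0, 0.4,-0.037,-0.117,0,0,0,0]'
python3 -m handwheel '[0.4,-0.037,-0.117,0,0,0,0, 0.4,-0.037,-0.117,0,0,0,0, 0.4,-0.037,-0.117,0,0,0,0, 0.4,0,0,0,0,0,0, 0.4,0,0,0,0,0,0]'
python3 -m handwheel '[0.4,0,0,0.12,0,0,0, 0.4,0,0,0.12,0,0,0, 0.4,0,0,0.12,0,0,0, 0.4,0,0,0.12,0,0,0, 0.4,0,0,0,0,0,0]'
python3 - <<'E'
from plan import *
a=cur();b=np.array([.5497,-.1898,.092,yaw+np.pi]);print(a.round(4),arm.get_state()["joints"].round(3));rows(line(a,b,4))
E
```

```text
time_s: 9.25
tcp_pos: [0.529, -0.0836, 0.2924]
orientation: [0.058, 0.998, 0.0, -0.001]
ft_force: [-0.6, 0.9, 1.2]
grip_width: 0.702
finger_force: 0.0
time_s: 9.75
tcp_pos: [0.5497, -0.1911, 0.2923]
orientation: [0.059, 0.998, 0.001, -0.002]
ft_force: [0.1, 0.6, -0.2]
grip_width: 0.699
finger_force: 0.0
time_s: 10.25
tcp_pos: [0.5458, -0.1876, 0.1448]
orientation: [0.057, 0.998, 0.002, -0.006]
ft_force: [-1.7, -0.1, 0.5]
grip_width: 0.699
finger_force: 0.0
[ 0.5458 -0.1876  0.1448  3.0269] [-0.331  0.423 -0.196  0.964  0.    -0.217]
[-0.003, -0.001, 0.044, 0.0, 0.0, 0.001]
[-0.003, -0.001, 0.044, 0.0, 0.0, 0.001]
[-0.003, -0.001, 0.044, 0.0, 0.0, 0.001]
[-0.003, -0.001, 0.044, 0.0, 0.0, 0.001]
```

```bash
python3 -m handwheel '[0.4,0,0,0.047,0,0,0, 0.4,0,0,0.047,0,0,0, 0.4,0,0,0.047,0,0,0, 0.4,0,0,0.047,0,0,0, 0.4,0,0,0,0,0,0]' 50
python3 -m handwheel '[0,0,0,0,0,0,0, -0.3,0,0,0,0,0,0, -1,0,0,0,0,0,0, -1,0,0,0,0,0,0, -1,0,0,0,0,0,0]'
python3 -m handwheel '[-1,0,0,0,0,0,0, -1,0,0,0,0,0,0, -1,0,0,0,0,0,0, -1,0,0,0,0,0,0, -1,0,0,0,0,0,0]'
python3 - <<'E'
from plan import *
s=arm.get_state();print(cur().round(4),s["ft_force"].round(2),s["finger_force"],s["grip_width"],w2s(s["tcp_pos"]))
E
```

```text
time_s: 10.75
tcp_pos: [0.5499, -0.1896, 0.0937]
orientation: [0.058, 0.998, 0.0, -0.001]
ft_force: [0.3, -0.1, -0.2]
grip_width: 0.701
finger_force: 0.0
time_s: 11.25
tcp_pos: [0.5516, -0.1902, 0.0954]
orientation: [0.058, 0.998, 0.001, 0.001]
ft_force: [-0.1, 2.7, 6.0]
grip_width: 0.214
finger_force: 48.8
time_s: 11.75
tcp_pos: [0.5516, -0.1902, 0.0954]
orientation: [0.058, 0.998, 0.001, 0.001]
ft_force: [-0.7, 2.7, 4.6]
grip_width: 0.209
finger_force: 48.8
[ 0.5516 -0.1902  0.0954  3.0254] [-0.7   2.69  4.56] 48.772063851356506 0.20938286225863262 [-0.02712938 -0.18006383]
```

```bash
python3 -m handwheel '[-1,0,0.020,0,0,0,0, -1,0,0.030,0,0,0,0, -1,0,0.033,0,0,0,0, -1,0,0.033,0,0,0,0, -1,0,0.033,0,0,0,0]'
python3 -m handwheel '[-1,0,0.033,0,0,0,0, -1,0,0.020,0,0,0,0, -1,0,0.010,0,0,0,0, -1,0,0.003,0,0,0,0, -1,0,0.003,0,0,0,0]'
python3 -m handwheel '[-1,0,0.003,0,0,0,0, -1,0,0.003,0,0,0,0, -1,0,0.003,0,0,0,0, -1,0,0.003,0,0,0,0, -1,0,0.003,0,0,0,0]'
python3 - <<'E'
from plan import *
s=arm.get_state();print(s["ft_force"].round(2),s["finger_force"],w2s(s["tcp_pos"]),w2s(s["tcp_pos"])[1]+.18006)
E
```

```text
time_s: 12.25
tcp_pos: [0.5567, -0.1489, 0.0955]
orientation: [0.059, 0.998, -0.003, 0.001]
ft_force: [-1.7, -7.5, 5.0]
grip_width: 0.214
finger_force: 49.2
time_s: 12.75
tcp_pos: [0.5593, -0.1267, 0.0954]
orientation: [0.059, 0.998, -0.001, 0.002]
ft_force: [-0.5, -2.9, 6.4]
grip_width: 0.216
finger_force: 49.0
time_s: 13.25
tcp_pos: [0.5601, -0.1201, 0.0954]
orientation: [0.058, 0.998, 0.001, 0.002]
ft_force: [-0.6, 2.5, 6.7]
grip_width: 0.21
finger_force: 49.1
[-0.63  2.47  6.68] 49.123187279328704 [-0.02705241 -0.10943779] 0.07062220808781393
```

```bash
cat > q.py <<'E'
from plan import *
s=arm.get_state();R=R2.T@s["ft_force"][:2];print("Fy",R[1].round(2),"travel mm",((w2s(s["tcp_pos"])[1]+.18006)*1000).round(2),"finger",round(s["finger_force"],1))
E
python3 -m handwheel '[-1,0,0,0,0,0,0, -1,0,0,0,0,0,0, -1,0,0,0,0,0,0, -1,0,0,0,0,0,0, -1,0,0,0,0,0,0]' >/dev/null; python3 q.py
python3 -m handwheel '[-1,0,0.003,0,0,0,0, -1,0,0.003,0,0,0,0, -1,0,0.003,0,0,0,0, -1,0,0,0,0,0,0, -1,0,0,0,0,0,0]' >/dev/null; python3 q.py
```

```text
Fy 3.33 travel mm 70.63 finger 49.1
Fy -2.01 travel mm 71.19 finger 49.1
```

```bash
python3 -m handwheel '[-1,0,0.003,0,0,0,0, -1,0,0.003,0,0,0,0, -1,0,0.003,0,0,0,0, -1,0,0,0,0,0,0, -1,0,0,0,0,0,0]' >/dev/null; python3 q.py
python3 -m handwheel '[-1,0,0.003,0,0,0,0, -1,0,0.003,0,0,0,0, -1,0,0.003,0,0,0,0, -1,0,0,0,0,0,0, -1,0,0,0,0,0,0]' >/dev/null; python3 q.py
```

```text
Fy -9.06 travel mm 71.68 finger 49.4
Fy -7.84 travel mm 74.65 finger 49.3
```

Force climbed to −9 N at 71–72 mm, well above the drag. The slide had been drawn into the notch near 70.9 mm of my travel, and I have now pushed past it. I'll go back into it.

```bash
python3 -m handwheel '[-1,0,-0.005,0,0,0,0, -1,0,-0.005,0,0,0,0, -1,0,-0.003,0,0,0,0, -1,0,0,0,0,0,0, -1,0,0,0,0,0,0]' >/dev/null; python3 q.py
python3 -m handwheel '[-1,0,-0.003,0,0,0,0, -1,0,-0.003,0,0,0,0, -1,0,-0.002,0,0,0,0, -1,0,0,0,0,0,0, -1,0,0,0,0,0,0]' >/dev/null; python3 q.py
python3 -m handwheel '[-1,0,-0.003,0,0,0,0, -1,0,-0.003,0,0,0,0, -1,0,0,0,0,0,0, -1,0,0,0,0,0,0, -1,0,0,0,0,0,0]' >/dev/null; python3 q.py
```

```text
Fy -5.22 travel mm 71.77 finger 49.3
Fy -0.5 travel mm 71.05 finger 49.2
Fy 3.25 travel mm 70.69 finger 49.3
```

```bash
python3 -m handwheel '[-1,0,-0.004,0,0,0,0, -1,0,-0.003,0,0,0,0, -1,0,0,0,0,0,0, -1,0,0,0,0,0,0, -1,0,0,0,0,0,0]' >/dev/null; python3 q.py
python3 -m handwheel '[-1,0,-0.004,0,0,0,0, -1,0,-0.003,0,0,0,0, -1,0,0,0,0,0,0, -1,0,0,0,0,0,0, -1,0,0,0,0,0,0]' >/dev/null; python3 q.py
python3 -m handwheel '[-1,0,0.005,0,0,0,0, -1,0,0.005,0,0,0,0, -1,0,0.004,0,0,0,0, -1,0,0.002,0,0,0,0, -1,0,0.002,0,0,0,0]' >/dev/null; python3 q.py
python3 -m handwheel '[-1,0,0,0,0,0,0, -1,0,0,0,0,0,0, -1,0,0,0,0,0,0, -1,0,0,0,0,0,0, -1,0,0,0,0,0,0]' ; python3 q.py
```

```text
Fy 7.83 travel mm 70.31 finger 49.6
Fy 10.62 travel mm 69.23 finger 49.8
Fy 0.24 travel mm 70.89 finger 49.3
time_s: 18.75
tcp_pos: [0.5602, -0.1199, 0.0954]
orientation: [0.058, 0.998, 0.0, 0.002]
ft_force: [0.1, -0.3, 6.1]
grip_width: 0.212
finger_force: 49.3
Fy -0.3 travel mm 70.88 finger 49.3
```

The slide resists evenly on both sides (+10.6 N and −9 N), so it sits in the middle of the notch at about zero force. One last look at the magnifier and bench before handing in.

```bash
python3 - <<'E'
from plan import *
s=eyes.snapshot("scene");print(blob("scene",s,[0,0,0],[180,255,60],(285.5,187),9))
cv2.imwrite("pics/g4.png",cv2.resize(s[90:310,130:420],None,fx=2.7,fy=2.7,interpolation=2))
E
python3 q.py
```

```text
(array([285.17948718, 186.53846154]), [282, 183, 7, 8, 39])
Fy 1.32 travel mm 70.86 finger 49.3
```

View pics/g4.png

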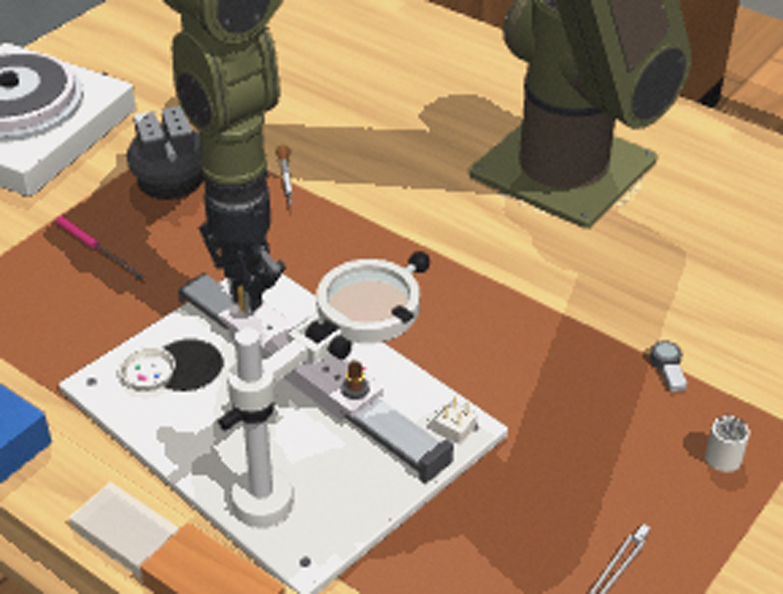

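The ball is unmoved at (285.2,186.5), the lens is level, the slide has moved with its knob still in the fingers, and everything else is in place.

```bash
python3 -c "
from workcell import close_job
print(close_job())"
```

```text
the job is handed in; nothing more can be done
None
```

I handed the job in at about 19 s with the magnifier square across the rail and its lens level (both within about 0.02 rad), the slide at rest in the middle of its notch and the brass knob still gripped at about 49 N; the hand-in gave no verdict.

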